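Set sprung caliper tweezers to the mark and hold them over a collar

TASK

Gauge the brass collar: lift the sprung tweezers off their cradle by the blue finger pads, squeeze them until the black pointer lines up with the red mark on the white gauge bar, and hold that gap steady, tweezers level, with the two tips about 2 cm above the top of the collar, one tip either side of its middle, so that its diameter can be compared with the gap. Do not knock the collar or move the other things on the bench, and do not put the tweezers down: finish while still holding them there at the marked gap.

Things in the scene. Friction and masses are not known exactly. Their poses are not given: they have to be found in the camera images.
- tweezers: Loose steel sprung tweezers lying flat, 213 mm long, 14 mm high, about 140 g. Origin: middle of the grip (fixed-leg frame), on the underside, 34 mm above the bench at the start. x points to the tips, y from the fixed to the sprung leg, z up. Legs centred at y = -15 and, when parallel, +15 mm (tip gap 20 mm); hinge at x = -110, y = 15 mm. Balance point within 10 mm of the origin.
- pad_fixed (a point): Centre of the outer face of the blue finger pad on the fixed leg (x = 0, y = -22 mm, 9 mm above the underside). Each pad is 32 mm long and 18 mm high, from the underside up. Grip from above across both pads, with 20 N or more: the spring pushes the pads apart with about 6 N at rest, 14 N nearly closed.
- pad_sprung (a point): Centre of the outer face of the other blue pad, on the sprung leg: y = +22 mm with the legs parallel (44 mm over both pads), about +34 mm at rest (56 mm over both). Set the gap by the finger opening: 1 mm less opening moves the pointer about 1.5 mm.
- pointer (a point): Point of the thin black pointer on the sprung leg, just above the gauge bar (25.5 mm above the tweezers' underside, 52 mm ahead of the grip). It moves towards the fixed leg (-y of the tweezers) as the legs are squeezed.
- mark (a point): Middle of the top of the small red mark (3 mm wide in y) on the white gauge bar that crosses both legs 52 mm ahead of the grip, its top 22 mm above the underside. Axes as the tweezers'. It is elsewhere along the bar each time, 9 to 27 mm from the resting pointer, and cannot be shifted by touch. The gap is right when pointer and mark have the same y in the tweezers' frame.
- tip_fixed (a point): Inner lower corner of the fixed leg's tip, 85 mm ahead of the grip at y = -10 mm, on the underside.
- tip_sprung (a point): Inner lower corner of the sprung leg's tip, 85 mm ahead of the grip, on the underside; y = +10 mm when the legs are parallel. At the mark the tip gap is 9 to 31 mm.
- cradle: Fixed tweezers cradle: blue foot plate 175 x 90 mm and 6 mm thick with two wooden saddles 34 mm high and 14 mm wide at x = -80 and +60 mm, along which the tweezers lie. Origin: on the bench under the grip of the tweezers.
- post: Fixed round green gauging post, 50 mm high, top 52 mm across, foot 72 mm across. Origin: centre of the underside.
- collar_top (a point): Centre of the top of the brass collar, a loose ring of 24 mm outer diameter and 20 mm height that stands in the middle of the post's top (so 70 mm above the bench).
- collar: The brass collar (24 mm across, 12 mm bore, 20 mm high, 50 g). Origin: centre of its underside.
- big_nut: Round steel spacer, 32 mm across, 14 mm high, lying between cradle and post. Bystander. Origin: centre of the underside.
- steel_block: Grey block 50 x 70 x 30 mm, bystander. Origin: centre of the underside.
- wrench: Steel wrench 180 mm long lying on the bench, bystander. Origin: underside.
- oil_can: Yellow can 60 mm across, 110 mm high, bystander. Origin: centre of the underside.
Things that resemble listed ones, but are neither listed nor needed, are in the scene too. What is meant by the cradle is not green, and is the smaller of those in its own colour.

How it is judged:
On the way, in this order (a step that is already met when the one before it is completed fails the run):
1. the tweezers are lifted off the cradle, underside at least 15 mm above the saddles (height (world z) of tweezers above 0.049 m and contact force between tweezers and cradle below 0.05 N), for 0.2 s.
2. for one second the pointer stays within 2 mm of the mark with the tips over the collar (y of pointer in the frame of mark between -0.002 and 0.002 m and y of collar_top in the frame of tip_fixed above 0 m and y of collar_top in the frame of tip_sprung below 0 m and horizontal distance between each of tip_fixed, tip_sprung and collar_top below 0.025 m and z of tip_fixed in the frame of collar_top between 0.006 and 0.04 m and z of tip_sprung in the frame of collar_top between 0.006 and 0.04 m and angle between tweezers's own z axis and vertical below 0.26 rad and linear speed of tweezers below 0.03 m/s and contact force between the fingers and tweezers above 2 N and contact force between tweezers and collar below 0.05 N and contact force between tweezers and post below 0.05 N and contact force between tweezers and cradle below 0.05 N and horizontal distance between collar and post below 0.016 m and angle between collar's own z axis and vertical below 0.1 rad), for 1 s.
At the end, for the whole second after the job is handed in: Fingers hold the tweezers still, level within 15 deg, touching no cradle, post or collar; pointer within 2 mm of the mark; tips 6 to 40 mm above the collar's top, one either side of its middle, each within 25 mm of its axis in plan; collar upright on the post (all of step 2); the arm keeps its last pose, push and grip.
It fails at once if the collar is knocked more than 8 mm (distance of collar from where it was at the start of the episode above 0.008 m).
It fails at once if a bystander is moved more than 20 mm (distance of any of big_nut, steel_block, wrench, oil_can from where it was at the start of the episode above 0.02 m).
It also fails if it takes over 45 s, if anything falls off the work surface, if the arm or the gripper's body presses on something with over 40 N, if the wrist force passes 120 N, or if a joint passes its speed limit or range.

ROBOT

A 6-joint arm with a two-finger parallel gripper is mounted at the origin on the work surface. World frame = base frame: x ahead of the robot, y to its left, z up, the work surface at z = 0. Lengths are in m, angles in rad, forces in N, time in s.
With the tool pointing down it reaches from about 0.325 to 0.775 m from the base axis. Payload 5.5 kg.
Tool frame: the origin (TCP) lies at the very end of the fingers, on their centre line; the grasp point (between the pads) lies manip.tcp_to_grasp behind it (manip.tcp_to_grasp is the distance from the TCP to the grasp point, in m); z points along the fingers, y is the direction in which the jaws open and shut (so a half turn about z gives the same grasp; the last joint's range is limited). The gripper opens to 85 mm and grips with 20 to 120 N. Pads are 22 mm wide; open, the fingers measure 114 mm over their backs; the gripper's body (76 mm by 85 mm) begins 54 mm behind the grasp point. The pads swing forward as they close: fully open they stand 13 mm farther back than shut.
Start: joints at [-1.26, 0.091, 1.231, -0, 1.82, -0.057], TCP at [0.216, -0.56, 0.208] pointing down, gripper open.
Joint ranges: [-2.87, 2.87], [-0.86, 2.18], [0.17, 2.46], [-1.51, 4.65], [0.06, 2.69], [-2.65, 2.65]. Speed limits (rad/s): [2.57, 2.57, 3.01, 3.14, 3.14, 3.14].

INTERFACE

Orientations are given as a unit quaternion [w, x, y, z].
In Python, from bench import manip, optics gives the robot as it stands.
- The arm moves only by the tool arm_command, never from a script. Its argument "moves" is a list of rows, each an object of numbers: "x", "y", "z": the shift along the tool's x, y, z normalised to -1 to 1, where 1 is 0.02 m; "wx", "wy", "wz": the turn, a rotation vector about the tool's x, y, z normalised to -1 to 1, where 1 is 6 degrees; "jaw": the closure in counts, from 0 (fully open) to 255 (shut). In form: [{"x": .., "y": .., "z": .., "wx": .., "wy": .., "wz": .., "jaw": ..}, ...]. A call has 1 to 20 rows; each row shifts and turns the pose as measured when the row begins, along the tool's axes as they then stand; what a row does not reach is not made up. A row lasts 1/8 s, in which the tool goes at most 62.5 mm and 10.7 degrees, less where a joint would pass 70% of its speed; a pose out of reach is approached as far as the arm can. A call with a number of a shift or a turn outside -1 to 1 is refused whole. A call with a gripper value outside its range is refused whole. The fingers move at their own pace and stop on an object; the grip force is fixed at half the most. Time passes only in rows, so rows that do not move let the fingers close. It gives the time, the measured TCP pose, the force and the opening at its end, in the units of the state.
- manip.get_obs(): the state, without advancing time (a new reading comes with each control period).
- optics.read_camera(name): name is "side" or "top" or "wrist"; returns the picture (384x512x3 uint8, red, green, blue); there is no depth.
- optics.calibration(name): a dict with "mtx" (3x3 intrinsics, pixels), "eye" and "orientation" of the camera in the world. Camera axes: x right, y down, z forward; pixel columns grow to the right and rows downward; lengths in m; the calibration is good to about 2 mm. A picture is of the moment at which its call begins: read the wrist's pose just before it. calibration takes no time and is no camera call; for the wrist camera it gives the pose at the moment of the call.
- manip.job_done(): hands the job in, once; it reports no verdict.
The state is a dict: "t": time; "qpos": joint angles; "qd": joint speeds; "effort": joint torques, N m; "ee_pos": TCP position; "orientation": TCP orientation; "contact_force": force on the tool from outside, world axes, zero at the start; "wrist_torque": the same for the moment, N m; "width": finger opening in m.
Only numpy, scipy, OpenCV 4.12 (cv2) and the standard library are available. Lean on these libraries where they do the work, as an engineer would, in place of code of your own. Each camera call takes 0.05 s, during which the arm holds its last target.

## Working session

There is one attempt and no reset: what is moved stays moved. The work goes in short steps, Python scripts to look and compute and a tool call to move; the robot and the scene stay as the last step left them, time stands still between calls to the robot, and variables do not carry over. Pictures are saved under pics/ and viewed, and the job is handed in when it is done.

Besides the shell and the picture viewer there is one more tool, called as name([rows], argument=value, ...), one row to a line, values as JSON. arm_command: Moves the arm, as the interface text tells. Its arguments: {"type":"object","properties":{"moves":{"type":"array","items":{"type":"object","properties":{"x":{"type":"number"},"y":{"type":"number"},"z":{"type":"number"},"wx":{"type":"number"},"wy":{"type":"number"},"wz":{"type":"number"},"jaw":{"type":"number"}}}}},"required":["moves"]}

```bash
mkdir -p pics; ls; cat > h.py <<'E'
import numpy as np,cv2
from bench import manip,optics
from scipy.spatial.transform import Rotation as R
def rot(q): return R.from_quat([q[1],q[2],q[3],q[0]]).as_matrix()
def snap(n,f):
    c=optics.calibration(n); im=optics.read_camera(n); cv2.imwrite('pics/'+f+'.png',im[:,:,::-1]); np.save('pics/'+f+'.npy',im)
    import pickle; pickle.dump(c,open('pics/'+f+'.pkl','wb')); return im,c
def load(f):
    import pickle; return np.load('pics/'+f+'.npy'),pickle.load(open('pics/'+f+'.pkl','rb'))
def ray(c,u,v):
    d=np.linalg.inv(np.array(c['mtx']))@np.array([u,v,1.]); return np.array(c['eye']),rot(c['orientation'])@d
def onz(c,u,v,z):
    e,d=ray(c,u,v); return e+d*(z-e[2])/d[2]
def proj(c,p):
    q=rot(c['orientation']).T@(np.array(p)-np.array(c['eye'])); w=np.array(c['mtx'])@q; return w[:2]/w[2]
E
python3 - <<'E'
from h import *
for n in ['side','top','wrist']: 
    im,c=snap(n,n+'0'); print(n,c)
print(manip.get_obs(), manip.tcp_to_grasp)
E
```

```text
pics
side {'mtx': array([[347.60906296,   0.        , 259.51784309],
       [  0.        , 347.60906296, 193.97319413],
       [  0.        ,   0.        ,   1.        ]]), 'eye': array([ 0.28020726, -0.49631892,  0.63731634]), 'orientation': array([-0.41029355,  0.89452542, -0.15629193,  0.08400188])}
top {'mtx': array([[442.88207103,   0.        , 260.81960375],
       [  0.        , 442.88207103, 189.76957281],
       [  0.        ,   0.        ,   1.        ]]), 'eye': array([0.35188948, 0.09241809, 1.39572035]), 'orientation': array([-0.05602788,  0.71218626, -0.69816455,  0.04709427])}
wrist {'mtx': array([[313.57613338,   0.        , 256.44040587],
       [  0.        , 313.57613338, 185.32189241],
       [  0.        ,   0.        ,   1.        ]]), 'eye': array([ 0.2906725 , -0.53141141,  0.37365313]), 'orientation': array([ 0.12975704,  0.814568  , -0.55813014, -0.09018223])}
{'t': 0.15, 'qpos': array([-1.25970580e+00,  9.17200860e-02,  1.23162510e+00,  2.39687620e-05,
        1.81980880e+00, -5.66968416e-02]), 'qd': array([ 0.00210207, -0.00065918, -0.00422175, -0.00036726, -0.00040903,
       -0.00161055]), 'effort': array([ 3.11738127e-03, -4.59370744e+01, -4.18526638e+01,  7.64009110e-05,
        9.50262911e-03, -3.26414522e-06]), 'ee_pos': array([ 0.21566114, -0.55962989,  0.20728125]), 'orientation': array([-7.75834829e-04,  9.83138314e-01,  1.82861820e-01, -8.75077545e-05]), 'contact_force': array([-0.68766604,  0.11903432,  0.3400698 ]), 'wrist_torque': array([-0.00518752,  0.00745027, -0.00209362]), 'width': 0.08558448190632392} 0.0187
```

View pics/top0.png

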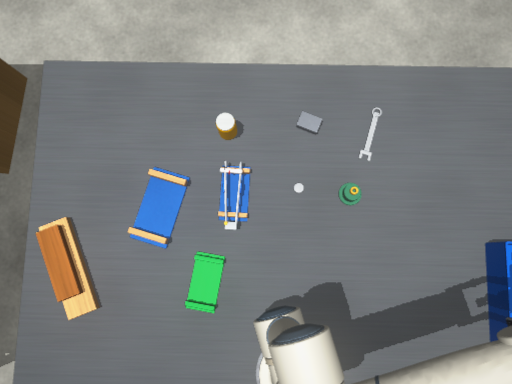

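View pics/side0.png

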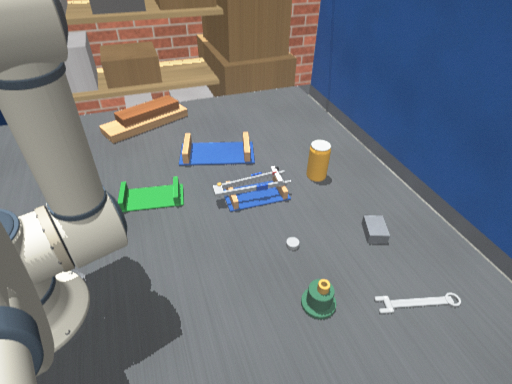

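View pics/wrist0.png

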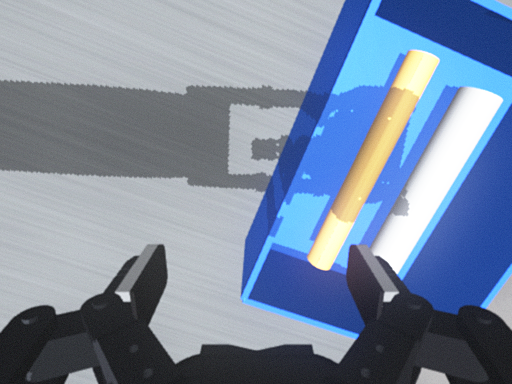

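Overview: the tweezers sit on the small blue cradle at about (234,195) in top view, with their tips toward the far side. The post with the collar is at (351,192), and the spacer is between them at (299,188). I'll zoom in.

```bash
python3 - <<'E'
from h import *
im,c=load('top0'); a=im[150:240,200:290]; 
b=cv2.resize(a,None,fx=6,fy=6,interpolation=cv2.INTER_CUBIC)
im2,c2=load('side0'); s=im2[160:215,205:300]
cv2.imwrite('pics/tz.png',b[:,:,::-1]); cv2.imwrite('pics/sz.png',cv2.resize(s,None,fx=8,fy=8,interpolation=cv2.INTER_CUBIC)[:,:,::-1])
for uv,z in [((234,195),.04),((351,192),.07),((354,190.5),.07),((299,188),.014),((231,225),.04),((236,195),.05),((270,370),0)]: print(uv,onz(c,*uv,z))
E
```

```text
(234, 195) [0.53310913 0.19421802 0.04      ]
(351, 192) [ 0.54500572 -0.16091135  0.07      ]
(354, 190.5) [ 0.54975224 -0.16998388  0.07      ]
(299, 188) [ 0.56277725 -0.00819437  0.014     ]
(231, 225) [0.44031718 0.2006706  0.04      ]
(236, 195) [0.53189027 0.18732756 0.05      ]
(270, 370) [0.01013162 0.0733202  0.        ]
```

View pics/tz.png

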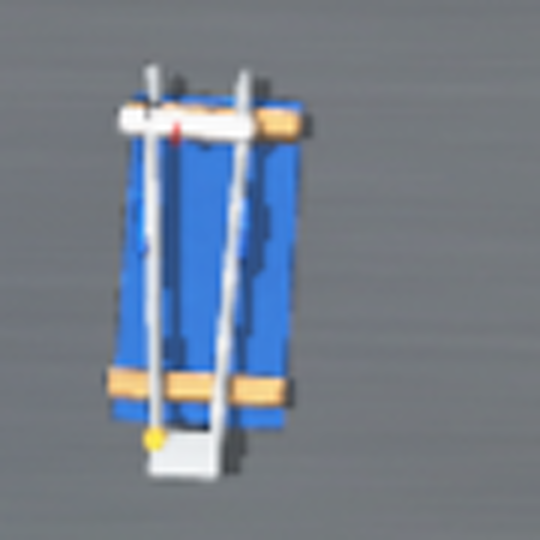

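View pics/sz.png

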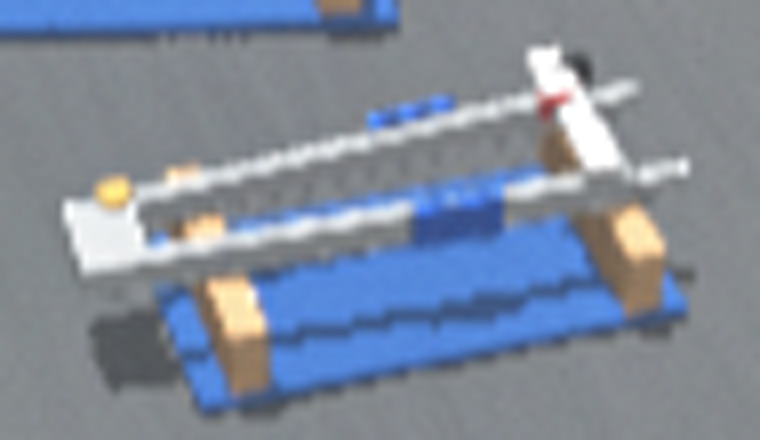

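```bash
python3 - <<'E'
from h import *
im,c=load('top0')
P=lambda x,y,z=.048: onz(c,200+x/6-.4,150+y/6-.4,z)[:2]
a=P(219,430);b=P(245,75); print('fixed',a,b,np.degrees(np.arctan2(*(b-a)[::-1])),np.linalg.norm(b-a))
for n,p in dict(hingeball=(154,438),sprtip=(152,68),redm=(177,133),padS=(146,228),padF=(243,230),barL=(122,120),barR=(253,125),pos=(134,110)).items(): print(n,P(*p))
h=cv2.cvtColor(im,cv2.COLOR_RGB2HSV)
m=(h[:,:,0]>15)&(h[:,:,0]<32)&(h[:,:,1]>150); m[:, :330]=0; m[:,380:]=0; ys,xs=np.nonzero(m); print(xs.mean(),ys.mean(),len(xs),onz(c,xs.mean(),ys.mean(),.066))
im,c=load('side0');h=cv2.cvtColor(im,cv2.COLOR_RGB2HSV)
m=(h[:,:,0]>12)&(h[:,:,0]<32)&(h[:,:,1]>150); m[:270]=0; m[300:]=0;m[:,:300]=0; m[:,350:]=0; ys,xs=np.nonzero(m); print(xs.mean(),ys.mean(),len(xs),onz(c,xs.mean(),ys.mean(),.063))
E
```

```text
fixed [0.45146238 0.18483392] [0.63549885 0.17666673] -2.5410124052136083 0.1842175985162915
hingeball [0.44674627 0.21772653]
sprtip [0.63831326 0.22497241]
redm [0.60432382 0.21094451]
padS [0.55444118 0.22533061]
padF [0.55435028 0.17546982]
barL [0.61062215 0.23959404]
barR [0.60925165 0.17181355]
pos [0.61599505 0.23356465]
353.56756756756755 190.27027027027026 37 [ 0.55102735 -0.16947668  0.066     ]
nan nan 0 [nan nan nan]<stdin>:9: RuntimeWarning: Mean of empty slice.
  ret = ret.dtype.type(ret / rcount)
```

arm_command([
  {"y":-1,"wz":1,"jaw":0},
  {"y":-1,"wz":1,"jaw":0},
  {"y":-1,"wz":1,"jaw":0},
  {"y":-1,"wz":0.94,"jaw":0},
  {"x":0.6,"y":-1,"jaw":0},
  {"x":0.6,"y":-1,"jaw":0},
  {"x":0.6,"y":-1,"jaw":0},
  {"x":0.6,"y":-1,"jaw":0},
  {"x":0.6,"y":-1,"jaw":0},
  {"x":0.6,"y":-1,"jaw":0},
  {"x":0.6,"y":-1,"jaw":0},
  {"x":0.6,"y":-1,"jaw":0},
  {"x":0.6,"y":-1,"jaw":0},
  {"x":0.6,"y":-1,"jaw":0},
  {"x":0.6,"y":-1,"jaw":0},
  {"x":0.6,"y":-1,"jaw":0},
  {"x":0.6,"y":-1,"jaw":0},
  {"x":0.6,"y":-1,"jaw":0},
  {"x":0.6,"y":-1,"jaw":0},
  {"x":0.6,"y":-1,"jaw":0},
])

```text
validation failed for argument at $.mo...
```

arm_command([
  {"x":0.0,"y":-1.0,"z":0.0,"wx":0.0,"wy":0.0,"wz":1.0,"jaw":0},
  {"x":0.0,"y":-1.0,"z":0.0,"wx":0.0,"wy":0.0,"wz":1.0,"jaw":0},
])

```text
t: 0.4
ee_pos: [0.203, -0.5211, 0.2055]
orientation: [-0.002, 0.997, 0.076, -0.001]
contact_force: [-0.6, -0.1, -0.3]
width: 0.0854
```

arm_command([
  {"x":0.3,"y":-1,"z":0,"wx":0,"wy":0,"wz":1,"jaw":0},
  {"x":0.3,"y":-1,"z":0,"wx":0,"wy":0,"wz":0.88,"jaw":0},
  {"x":0.5,"y":-1,"z":0,"wx":0,"wy":0,"wz":0,"jaw":0},
  {"x":0.5,"y":-1,"z":0,"wx":0,"wy":0,"wz":0,"jaw":0},
  {"x":0.5,"y":-1,"z":0,"wx":0,"wy":0,"wz":0,"jaw":0},
  {"x":0.5,"y":-1,"z":0,"wx":0,"wy":0,"wz":0,"jaw":0},
  {"x":0.5,"y":-1,"z":0,"wx":0,"wy":0,"wz":0,"jaw":0},
  {"x":0.5,"y":-1,"z":0,"wx":0,"wy":0,"wz":0,"jaw":0},
  {"x":0.5,"y":-1,"z":0,"wx":0,"wy":0,"wz":0,"jaw":0},
  {"x":0.5,"y":-1,"z":0,"wx":0,"wy":0,"wz":0,"jaw":0},
  {"x":0.5,"y":-1,"z":0,"wx":0,"wy":0,"wz":0,"jaw":0},
  {"x":0.5,"y":-1,"z":0,"wx":0,"wy":0,"wz":0,"jaw":0},
  {"x":0.5,"y":-1,"z":0,"wx":0,"wy":0,"wz":0,"jaw":0},
  {"x":0.5,"y":-1,"z":0,"wx":0,"wy":0,"wz":0,"jaw":0},
  {"x":0.5,"y":-1,"z":0,"wx":0,"wy":0,"wz":0,"jaw":0},
  {"x":0.5,"y":-1,"z":0,"wx":0,"wy":0,"wz":0,"jaw":0},
  {"x":0.5,"y":-1,"z":0,"wx":0,"wy":0,"wz":0,"jaw":0},
  {"x":0.5,"y":-1,"z":0,"wx":0,"wy":0,"wz":0,"jaw":0},
  {"x":0.5,"y":-1,"z":0,"wx":0,"wy":0,"wz":0,"jaw":0},
  {"x":0.5,"y":-1,"z":0,"wx":0,"wy":0,"wz":0,"jaw":0},
])

```text
t: 2.9
ee_pos: [0.4144, -0.1006, 0.206]
orientation: [-0.003, 1.0, -0.008, 0.0]
contact_force: [0.3, 0.0, 0.2]
width: 0.0855
```

arm_command([
  {"x":0.4,"y":-1,"z":0,"wx":0,"wy":0,"wz":0.27,"jaw":0},
  {"x":0.4,"y":-1,"z":0,"wx":0,"wy":0,"wz":0,"jaw":0},
  {"x":0.4,"y":-1,"z":0,"wx":0,"wy":0,"wz":0,"jaw":0},
  {"x":0.4,"y":-1,"z":0,"wx":0,"wy":0,"wz":0,"jaw":0},
  {"x":0.4,"y":-1,"z":0,"wx":0,"wy":0,"wz":0,"jaw":0},
  {"x":0.4,"y":-1,"z":0,"wx":0,"wy":0,"wz":0,"jaw":0},
  {"x":0.4,"y":-1,"z":0,"wx":0,"wy":0,"wz":0,"jaw":0},
  {"x":0.4,"y":-1,"z":0,"wx":0,"wy":0,"wz":0,"jaw":0},
  {"x":0.4,"y":-1,"z":0,"wx":0,"wy":0,"wz":0,"jaw":0},
  {"x":0.4,"y":-1,"z":0,"wx":0,"wy":0,"wz":0,"jaw":0},
  {"x":0.4,"y":-1,"z":0,"wx":0,"wy":0,"wz":0,"jaw":0},
  {"x":0.4,"y":-1,"z":0,"wx":0,"wy":0,"wz":0,"jaw":0},
  {"x":0.4,"y":-1,"z":0,"wx":0,"wy":0,"wz":0,"jaw":0},
  {"x":0.4,"y":-1,"z":0,"wx":0,"wy":0,"wz":0,"jaw":0},
  {"x":0,"y":-0.5,"z":0,"wx":0,"wy":0,"wz":0,"jaw":0},
  {"x":0,"y":0,"z":0,"wx":0,"wy":0,"wz":0,"jaw":0},
])

```text
t: 4.9
ee_pos: [0.5338, 0.2107, 0.207]
orientation: [-0.004, 1.0, -0.006, -0.001]
contact_force: [-0.2, -0.6, -0.7]
width: 0.0857
```

```bash
python3 - <<'E'
from h import *
o=manip.get_obs(); im,c=snap('wrist','w1'); print(o['ee_pos'],rot(o['orientation'])); print(c['eye'])
snap('top','t1')
cv2.imwrite('pics/w1z.png',cv2.resize(im,(800,600),interpolation=cv2.INTER_CUBIC)[:,:,::-1])
E
```

```text
[0.53381248 0.2107075  0.20695589] [[ 9.99921656e-01 -1.24794087e-02 -9.72555085e-04]
 [-1.24720305e-02 -9.99895899e-01  7.25527741e-03]
 [-1.06299541e-03 -7.24257927e-03 -9.99973207e-01]]
[0.61423461 0.20824904 0.37337424]
```

View pics/w1z.png

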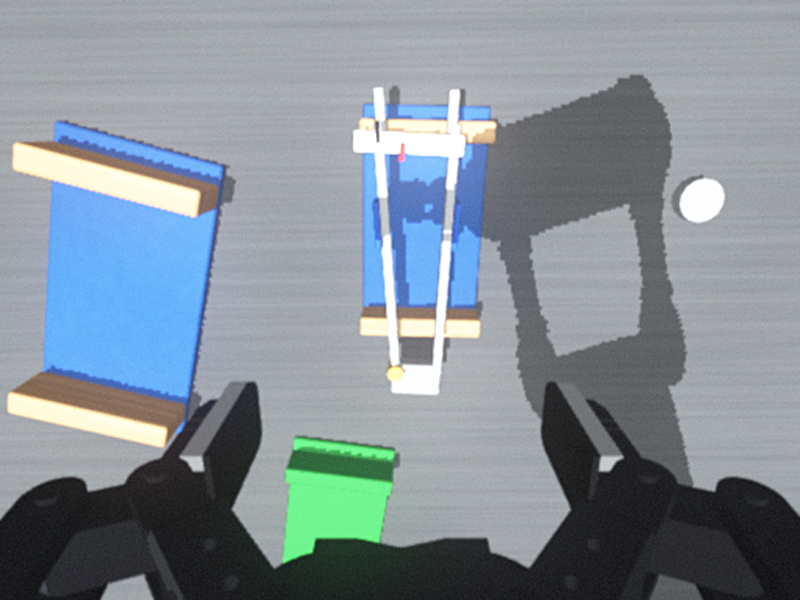

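The wrist view shows the whole tweezers: white block with the hinge at (395,373), bar at (408,142), red mark at (402,152), dark pointer near (377,130). I'll crop in to measure.

```bash
python3 - <<'E'
from h import *
im,c=load('w1')
cv2.imwrite('pics/w1c.png',cv2.resize(im[50:260,215:320],None,fx=2.8,fy=2.8,interpolation=cv2.INTER_CUBIC)[:,:,::-1])
cv2.imwrite('pics/w1d.png',cv2.resize(im[50:110,215:320],None,fx=7.5,fy=7.5,interpolation=cv2.INTER_CUBIC)[:,:,::-1])
E
```

```text
(no output)
```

View pics/w1c.png

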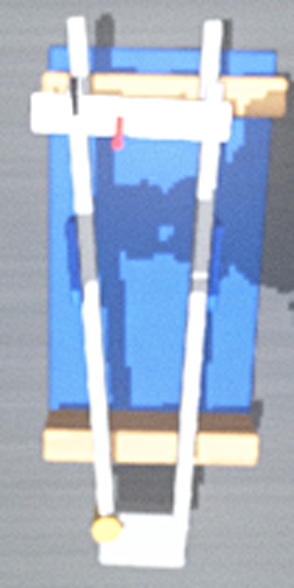

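View pics/w1d.png

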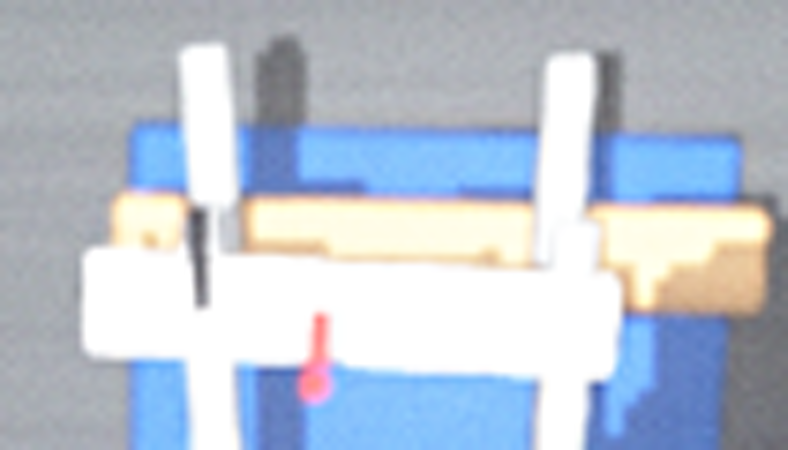

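```bash
python3 - <<'E'
from h import *
im,c=load('w1')
def P(x,y,z,s=2.8): return onz(c,215+(x+.5)/s-.5,50+(y+.5)/s-.5,z)[:2]
a=P(181,515,.048);b=P(213,24,.048);d=(b-a);d/=np.linalg.norm(d);yaw=np.arctan2(d[1],d[0]);print('yaw',np.degrees(yaw),a,b,np.linalg.norm(b-a))
n=np.array([-d[1],d[0]])
mk=P(321,325,.056,7.5); pt=P(203,302,.0595,7.5)
tipF=P(571,60,.048,7.5)
hb=P(106,528,.050)
O=tipF-85*.001*d+.015*n   # tip end at x=85
O2=hb+.110*d-.015*n
print('O',O,O2)
for nme,p in dict(mk=mk,pt=pt,hb=hb,padSf=P(72,216,.052),padSn=P(76,290,.052),padFf=P(220,218,.052),padFn=P(214,292,.052),bl=P(83,300,.056,7.5),br=P(619,325,.056,7.5),tipS=P(205,50,.048,7.5)).items(): print(nme,p,'tw',(p-O)@d,(p-O)@n)
print(P(700*512/800,200,0)) 
E
```

```text
yaw -2.7019798858165505 [0.44823794 0.18611441] [0.63552554 0.17727566] 0.18749604885370122
O [0.55193884 0.19632807] [0.55274145 0.19679997]
mk [0.60411142 0.20972119] tw 0.0514832141891308 0.015837691496501636
pt [0.60720964 0.22474933] tw 0.05386955276329962 0.030995176002039198
hb [0.44357086 0.2169688 ] tw -0.10922052146912446 0.015509205913556963
padSf [0.57106886 0.22734477] tw 0.017646599891074123 0.03188402389868703
padSn [0.54368185 0.22660071] tw -0.009674889965286511 0.02984973828596936
padFf [0.56979298 0.17361628] tw 0.018904945654701324 -0.021844881223434667
padFn [0.54242145 0.17515478] tw -0.008508679928203203 -0.021598415494036276
bl [0.60755119 0.24043364] tw 0.05347134612797081 0.04667814957846613
br [0.60368444 0.17116279] tw 0.05287438899980001 -0.02269796941448845
tipS [0.63788179 0.22428987] tw 0.08452925737416184 0.03198214754707927
[0.56909545 0.07289958]
```

arm_command([
  {"x":0.95,"y":0.42,"z":0,"wx":-0.07,"wy":0,"wz":0.34,"jaw":0},
  {"x":0,"y":0,"z":1,"wx":0,"wy":0,"wz":0,"jaw":0},
  {"x":0,"y":0,"z":1,"wx":0,"wy":0,"wz":0,"jaw":0},
  {"x":0,"y":0,"z":1,"wx":0,"wy":0,"wz":0,"jaw":0},
  {"x":0,"y":0,"z":1,"wx":0,"wy":0,"wz":0,"jaw":0},
  {"x":0,"y":0,"z":0.8,"wx":0,"wy":0,"wz":0,"jaw":0},
  {"x":0,"y":0,"z":0,"wx":0,"wy":0,"wz":0,"jaw":0},
])

```text
t: 5.88
ee_pos: [0.5524, 0.1979, 0.1065]
orientation: [0.001, 1.0, -0.027, -0.0]
contact_force: [-0.1, -0.3, -0.1]
width: 0.0855
```

```bash
python3 - <<'E'
from h import *
o=manip.get_obs(); M=rot(o['orientation']); p=np.array(o['ee_pos']); print(p,M)
print('d tool mm',M.T@(np.array([.5525,.202,.020])-p)*1000, 'yaw',np.degrees(np.arctan2(M[1,0],M[0,0])))
E
```

```text
[0.55243064 0.19792376 0.10654955] [[ 9.98584759e-01 -5.31834309e-02 -4.81615586e-05]
 [-5.31834516e-02 -9.98584144e-01 -1.10799944e-03]
 [ 1.08338427e-05  1.10899275e-03 -9.99999385e-01]]
d tool mm [-0.1484606  -4.17014266 86.54498091] yaw -3.0486256343515334
```

arm_command([
  {"x":0,"y":-0.2,"z":1,"wx":0,"wy":0,"wz":-0.05,"jaw":0},
  {"x":0,"y":0,"z":1,"wx":0,"wy":0,"wz":0,"jaw":0},
  {"x":0,"y":0,"z":1,"wx":0,"wy":0,"wz":0,"jaw":0},
  {"x":0,"y":0,"z":1,"wx":0,"wy":0,"wz":0,"jaw":0},
  {"x":0,"y":0,"z":0.3,"wx":0,"wy":0,"wz":0,"jaw":60},
  {"x":0,"y":0,"z":0,"wx":0,"wy":0,"wz":0,"jaw":60},
  {"x":0,"y":0,"z":0,"wx":0,"wy":0,"wz":0,"jaw":60},
])

```text
t: 6.75
ee_pos: [0.5531, 0.2028, 0.0155]
orientation: [0.0, 1.0, -0.023, 0.001]
contact_force: [0.7, 0.0, -0.5]
width: 0.0654
```

```bash
python3 - <<'E'
from h import *
im,c=snap('wrist','w2')
cv2.imwrite('pics/w2z.png',cv2.resize(im,(800,600),interpolation=cv2.INTER_CUBIC)[:,:,::-1])
E
```

```text
(no output)
```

View pics/w2z.png

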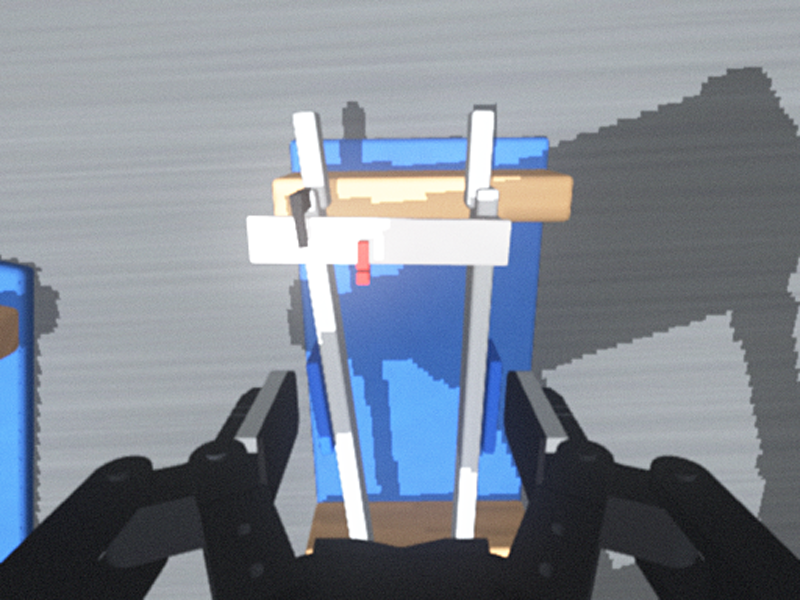

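arm_command([
  {"x":0,"y":0,"z":0,"wx":0,"wy":0,"wz":0,"jaw":112},
  {"x":0,"y":0,"z":0,"wx":0,"wy":0,"wz":0,"jaw":112},
  {"x":0,"y":0,"z":0,"wx":0,"wy":0,"wz":0,"jaw":112},
  {"x":0,"y":0,"z":0,"wx":0,"wy":0,"wz":0,"jaw":112},
])

```text
t: 7.3
ee_pos: [0.5547, 0.2032, 0.0184]
orientation: [-0.0, 1.0, -0.023, 0.003]
contact_force: [0.5, -0.2, -0.5]
width: 0.048
```

```bash
python3 - <<'E'
from h import *
im,c=snap('wrist','w3')
cv2.imwrite('pics/w3z.png',cv2.resize(im,(800,600),interpolation=cv2.INTER_CUBIC)[:,:,::-1])
E
```

```text
(no output)
```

View pics/w3z.png

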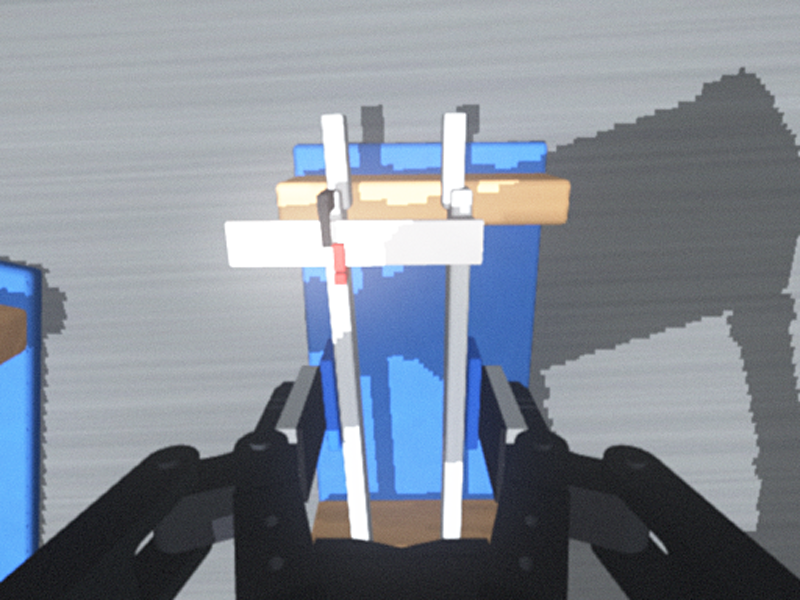

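arm_command([
  {"x":0,"y":0,"z":0,"wx":0,"wy":0,"wz":0,"jaw":118},
  {"x":0,"y":0,"z":0,"wx":0,"wy":0,"wz":0,"jaw":118},
  {"x":0,"y":0,"z":-0.4,"wx":0,"wy":0,"wz":0,"jaw":118},
  {"x":0,"y":0,"z":-0.6,"wx":0,"wy":0,"wz":0,"jaw":118},
  {"x":0,"y":0,"z":-0.8,"wx":0,"wy":0,"wz":0,"jaw":118},
  {"x":0,"y":0,"z":-0.8,"wx":0,"wy":0,"wz":0,"jaw":118},
  {"x":0,"y":0,"z":-0.8,"wx":0,"wy":0,"wz":0,"jaw":118},
  {"x":0,"y":0,"z":-0.8,"wx":0,"wy":0,"wz":0,"jaw":118},
  {"x":0,"y":0,"z":0,"wx":0,"wy":0,"wz":0,"jaw":118},
  {"x":0,"y":0,"z":0,"wx":0,"wy":0,"wz":0,"jaw":118},
])

```text
t: 8.6
ee_pos: [0.5548, 0.2033, 0.1103]
orientation: [-0.001, 1.0, -0.023, 0.004]
contact_force: [0.1, 0.9, -2.0]
width: 0.0462
```

```bash
python3 - <<'E'
from h import *
o=manip.get_obs(); print(rot(o['orientation']))
im,c=snap('wrist','w4')
cv2.imwrite('pics/w4z.png',cv2.resize(im,(800,600),interpolation=cv2.INTER_CUBIC)[:,:,::-1])
s,c=snap('side','s4')
cv2.imwrite('pics/s4z.png',cv2.resize(s[100:330,180:420],None,fx=3,fy=2.6*3/2.6,interpolation=cv2.INTER_CUBIC)[:600,:,::-1])
E
```

```text
[[ 0.99887678 -0.04656735  0.00875535]
 [-0.04658067 -0.99891365  0.0013237 ]
 [ 0.0086842  -0.00173004 -0.9999608 ]]
```

View pics/w4z.png

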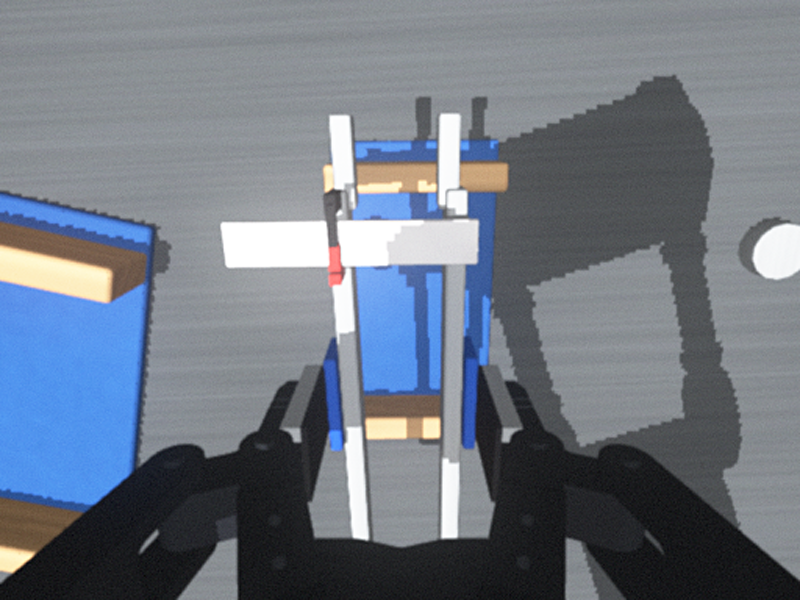

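View pics/s4z.png

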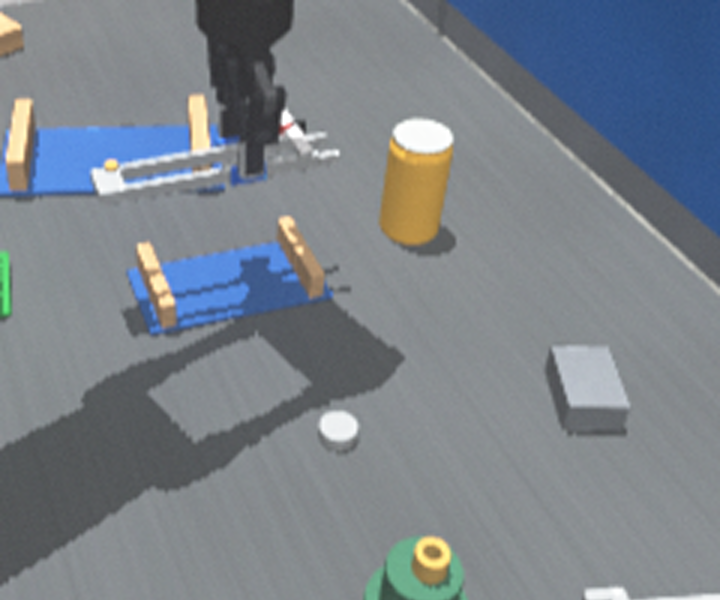

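```bash
python3 - <<'E'
from h import *
im,c=load('w4')
cv2.imwrite('pics/w4c.png',cv2.resize(im[65:190,130:320],None,fx=4,fy=4,interpolation=cv2.INTER_CUBIC)[:,:,::-1])
cv2.imwrite('pics/w4d.png',cv2.resize(im[115:190,185:245],None,fx=8,fy=8,interpolation=cv2.INTER_NEAREST)[:,:,::-1])
E
```

```text
(no output)
```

View pics/w4c.png

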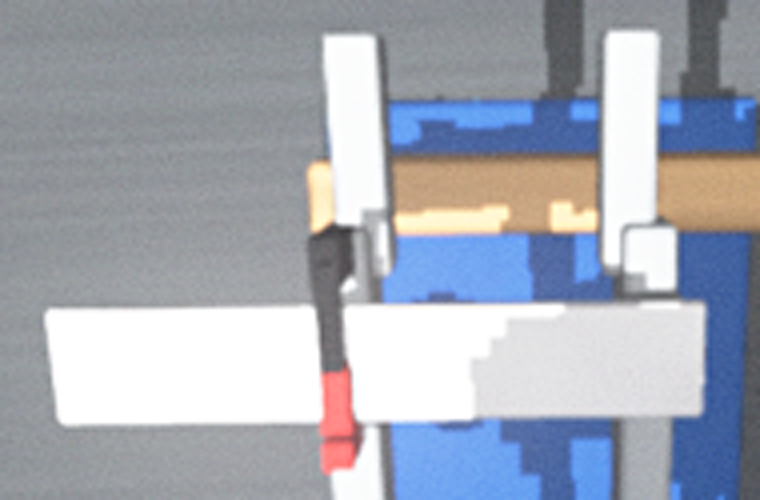

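View pics/w4d.png

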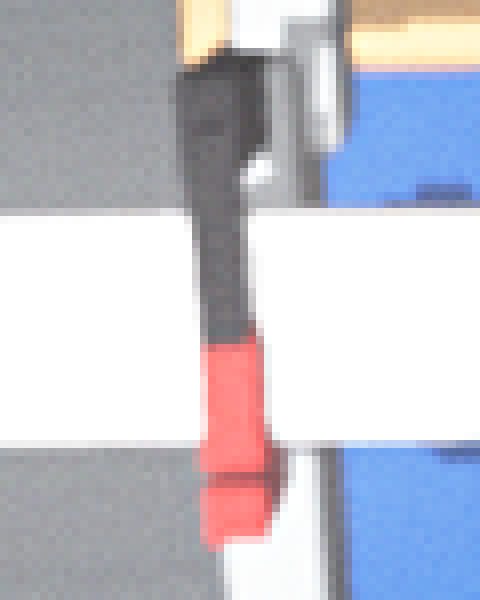

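```bash
python3 - <<'E'
from h import *
im,c=load('w4'); o=manip.get_obs(); print(o['ee_pos'],o['width'])
z0=.034+.1103-.0175
def A(x,y,z): return onz(c,185+(x+.5)/8-.5,115+(y+.5)/8-.5,z)[:2]
def B(x,y,z): return onz(c,130+(x+.5)/4-.5,65+(y+.5)/4-.5,z)[:2]
fl=[B(632,35,z0+.014),B(643,460,z0+.014)]  # fixed leg
d=fl[0]-fl[1]; d/=np.linalg.norm(d); print('yaw',np.degrees(np.arctan2(d[1],d[0])))
b1=B(50,365,z0+.022)-B(703,360,z0+.022);print('bar len',np.linalg.norm(b1),'yaw bar',np.degrees(np.arctan2(-b1[0],b1[1])))
n=np.array([-d[1],d[0]])
pt=A(226,342,z0+.0255)
for m in [(232,355),(234,400),(235,440)]:
    mk=A(*m,z0+.022); print('pointer-mark',(pt-mk)@n*1000,(pt-mk)@d*1000)
tipF=B(632,33,z0+.014);tipS=B(351,35,z0+.014);print('tips',tipF,tipS,np.linalg.norm(tipF-tipS))
E
```

```text
[0.55470576 0.20330729 0.11005425] 0.045837288139724534
yaw 0.7058150630234009
bar len 0.06824569895234607 yaw bar -2.1299352004137555
pointer-mark -0.30190999636203486 1.4622819106726064
pointer-mark -0.43690658513149316 3.8836023605719774
pointer-mark -0.5993309214036056 6.056426730382142
tips [0.63778219 0.18634276] [0.63889649 0.21516112] 0.028839893029009894
```

arm_command([
  {"x":-0.06,"y":0.3,"z":0,"wx":0,"wy":0,"wz":0,"jaw":118},
  {"x":-0.12,"y":0.6,"z":0,"wx":0,"wy":0,"wz":0,"jaw":118},
  {"x":-0.17,"y":0.9,"z":0,"wx":0,"wy":0,"wz":0,"jaw":118},
  {"x":-0.17,"y":0.9,"z":0,"wx":0,"wy":0,"wz":0,"jaw":118},
  {"x":-0.17,"y":0.9,"z":0,"wx":0,"wy":0,"wz":0,"jaw":118},
  {"x":-0.17,"y":0.9,"z":0,"wx":0,"wy":0,"wz":0,"jaw":118},
  {"x":-0.17,"y":0.9,"z":0,"wx":0,"wy":0,"wz":0,"jaw":118},
  {"x":-0.17,"y":0.9,"z":0,"wx":0,"wy":0,"wz":0,"jaw":118},
  {"x":-0.17,"y":0.9,"z":0,"wx":0,"wy":0,"wz":0,"jaw":118},
  {"x":-0.17,"y":0.9,"z":0,"wx":0,"wy":0,"wz":0,"jaw":118},
  {"x":-0.17,"y":0.9,"z":0,"wx":0,"wy":0,"wz":0,"jaw":118},
  {"x":-0.17,"y":0.9,"z":0,"wx":0,"wy":0,"wz":0,"jaw":118},
  {"x":-0.17,"y":0.9,"z":0,"wx":0,"wy":0,"wz":0,"jaw":118},
  {"x":-0.17,"y":0.9,"z":0,"wx":0,"wy":0,"wz":0,"jaw":118},
  {"x":-0.17,"y":0.9,"z":0,"wx":0,"wy":0,"wz":0,"jaw":118},
  {"x":-0.17,"y":0.9,"z":0,"wx":0,"wy":0,"wz":0,"jaw":118},
  {"x":-0.17,"y":0.9,"z":0,"wx":0,"wy":0,"wz":0,"jaw":118},
  {"x":-0.17,"y":0.9,"z":0,"wx":0,"wy":0,"wz":0,"jaw":118},
  {"x":-0.1,"y":0.6,"z":0,"wx":0,"wy":0,"wz":0,"jaw":118},
  {"x":0,"y":0,"z":0,"wx":0,"wy":0,"wz":0,"jaw":118},
])

```text
t: 11.2
ee_pos: [0.4722, -0.1353, 0.1082]
orientation: [0.0, 1.0, -0.025, 0.003]
contact_force: [0.0, 0.1, -1.8]
width: 0.0461
```

```bash
python3 - <<'E'
from h import *
o=manip.get_obs(); print(rot(o['orientation']))
im,c=snap('wrist','w5')
cv2.imwrite('pics/w5z.png',cv2.resize(im,(800,600),interpolation=cv2.INTER_CUBIC)[:,:,::-1])
s,c=snap('side','s5')
cv2.imwrite('pics/s5z.png',cv2.resize(s[200:350,200:400],None,fx=4,fy=4,interpolation=cv2.INTER_CUBIC)[:,:,::-1])
E
```

```text
[[ 9.98770543e-01 -4.90866175e-02  6.92137546e-03]
 [-4.90821078e-02 -9.98794410e-01 -8.20014162e-04]
 [ 6.95328285e-03  4.79290293e-04 -9.99975711e-01]]
```

View pics/w5z.png

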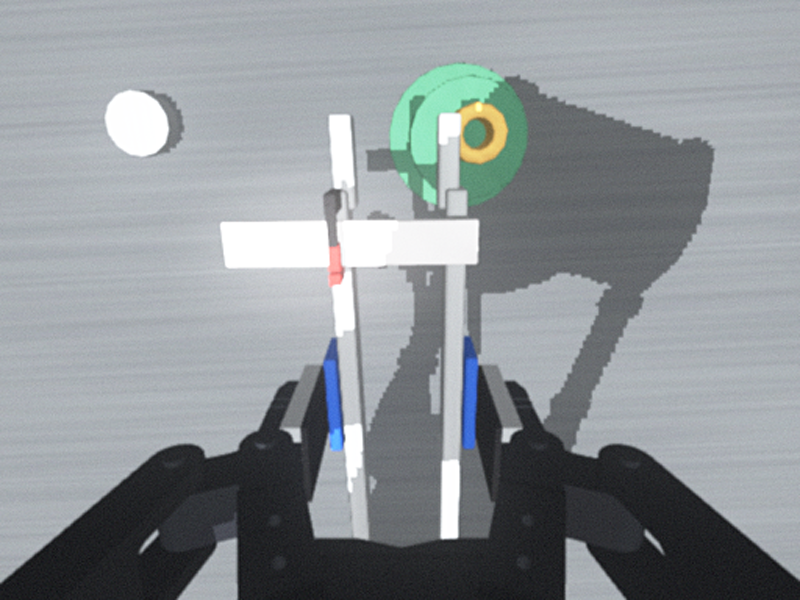

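View pics/s5z.png

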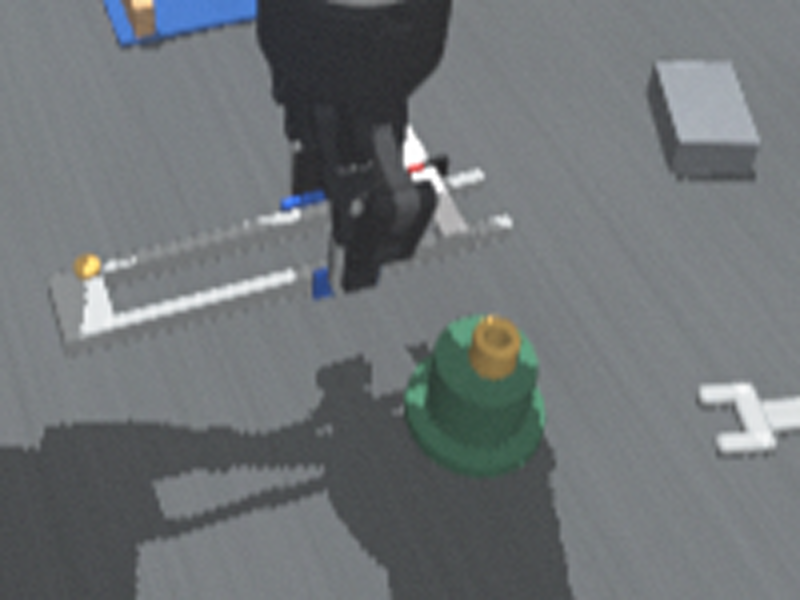

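```bash
python3 - <<'E'
from h import *
im,c=load('w5'); s,cs=load('s5'); t,ct=load('top0')
W=lambda x,y:((x+.5)/1.5625-.5,(y+.5)/1.5625-.5)
S=lambda x,y:(200+(x+.5)/4-.5,200+(y+.5)/4-.5)
print('collar wrist',onz(c,*W(483,132),.07),'side',onz(cs,*S(495,334),.07))
def tri(r):
    A=np.zeros((3,3));b=np.zeros(3)
    for e,d in r:
        d=d/np.linalg.norm(d);M=np.eye(3)-np.outer(d,d);A+=M;b+=M@e
    return np.linalg.solve(A,b)
tf=tri([ray(c,*W(450,118)),ray(cs,*S(507,222))]);ts=tri([ray(c,*W(341,118)),ray(cs,*S(480,176))])
print('tipF',tf,'tipS',ts, 'collar',tri([ray(c,*W(483,132)),ray(cs,*S(495,334))]))
print('at assumed z',onz(c,*W(450,118),.137),onz(c,*W(341,118),.137))
print('hinge ball',onz(cs,*S(88,266),.14),onz(cs,*S(88,266),.13),onz(cs,*S(88,266),.15))
E
```

```text
collar wrist [ 0.54987384 -0.17209936  0.07      ] side [ 0.54803828 -0.16803939  0.07      ]
tipF [ 0.55361801 -0.15239848  0.13385277] tipS [ 0.55518537 -0.12267585  0.13329428] collar [ 0.54833111 -0.17060816  0.07284091]
at assumed z [ 0.55428878 -0.15259342  0.137     ] [ 0.55567713 -0.12359908  0.137     ]
hinge ball [ 0.36171401 -0.11647023  0.14      ] [ 0.36335294 -0.10883226  0.13      ] [ 0.36007508 -0.1241082   0.15      ]
```

arm_command([
  {"x":-0.05,"y":0.4,"z":0,"wx":0,"wy":0,"wz":0,"jaw":118},
  {"x":-0.1,"y":0.7,"z":0,"wx":0,"wy":0,"wz":0,"jaw":118},
  {"x":-0.05,"y":0.5,"z":0.1,"wx":0,"wy":0,"wz":0,"jaw":118},
  {"x":0,"y":0,"z":0.4,"wx":0,"wy":0,"wz":0,"jaw":118},
  {"x":0,"y":0,"z":0.5,"wx":0,"wy":0,"wz":0,"jaw":118},
  {"x":0,"y":0,"z":0.3,"wx":0,"wy":0,"wz":0,"jaw":118},
  {"x":0,"y":0,"z":0,"wx":0,"wy":0,"wz":0,"jaw":118},
  {"x":0,"y":0,"z":0,"wx":0,"wy":0,"wz":0,"jaw":118},
])

```text
t: 12.3
ee_pos: [0.4667, -0.1668, 0.0792]
orientation: [-0.0, 1.0, -0.023, 0.003]
contact_force: [0.4, -0.8, -0.9]
width: 0.0461
```

```bash
python3 - <<'E'
from h import *
o=manip.get_obs(); print(rot(o['orientation']))
im,c=snap('wrist','w6')
cv2.imwrite('pics/w6z.png',cv2.resize(im,(800,600),interpolation=cv2.INTER_CUBIC)[:,:,::-1])
s,c=snap('side','s6')
cv2.imwrite('pics/s6z.png',cv2.resize(s[200:350,200:400],None,fx=4,fy=4,interpolation=cv2.INTER_CUBIC)[:,:,::-1])
E
```

```text
[[ 9.98941317e-01 -4.56797596e-02  5.44099839e-03]
 [-4.56842385e-02 -9.98955684e-01  7.01690667e-04]
 [ 5.40326321e-03 -9.49515667e-04 -9.99984951e-01]]
```

View pics/w6z.png

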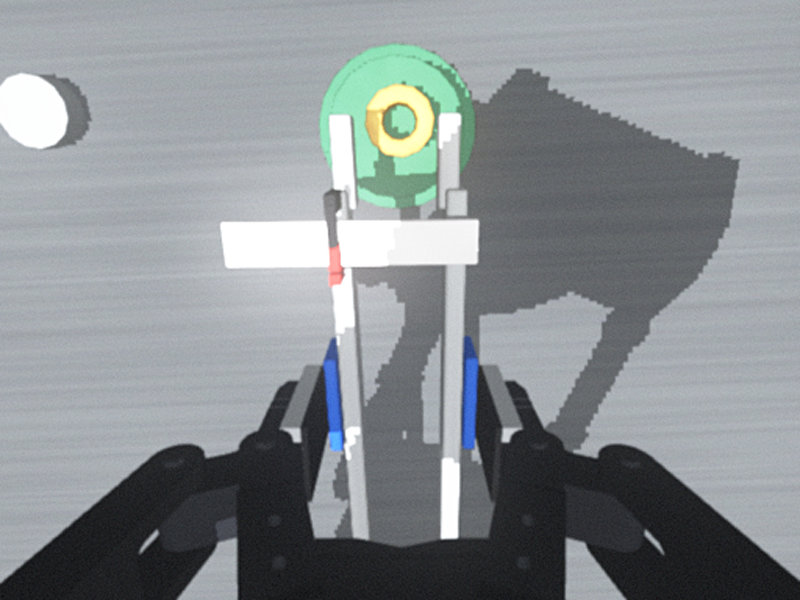

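View pics/s6z.png

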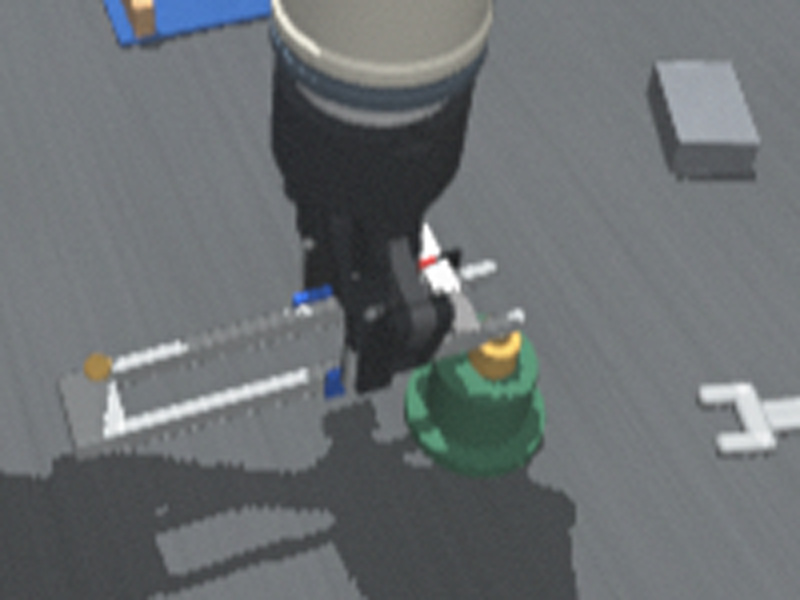

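```bash
python3 - <<'E'
from h import *
im,c=load('w6'); s,cs=load('s6')
W=lambda x,y:((x+.5)/1.5625-.5,(y+.5)/1.5625-.5)
S=lambda x,y:(200+(x+.5)/4-.5,200+(y+.5)/4-.5)
def tri(r):
    A=np.zeros((3,3));b=np.zeros(3)
    for e,d in r:
        d=d/np.linalg.norm(d);M=np.eye(3)-np.outer(d,d);A+=M;b+=M@e
    return np.linalg.solve(A,b)
print('collar wrist',onz(c,*W(399,121),.07))
tf=tri([ray(c,*W(450,118)),ray(cs,*S(517,315))]);ts=tri([ray(c,*W(341,118)),ray(cs,*S(493,265))])
print('tips',tf,ts,(tf+ts)/2)
z0=(tf[2]+ts[2])/2-.014
cv2.imwrite('pics/w6d.png',cv2.resize(im[115:190,185:245],None,fx=8,fy=8,interpolation=cv2.INTER_NEAREST)[:,:,::-1])
E
```

```text
collar wrist [ 0.54946998 -0.17010631  0.07      ]
tips [ 0.54760301 -0.18320712  0.10482062] [ 0.54967806 -0.15405943  0.10542772] [ 0.54864053 -0.16863328  0.10512417]
```

View pics/w6d.png

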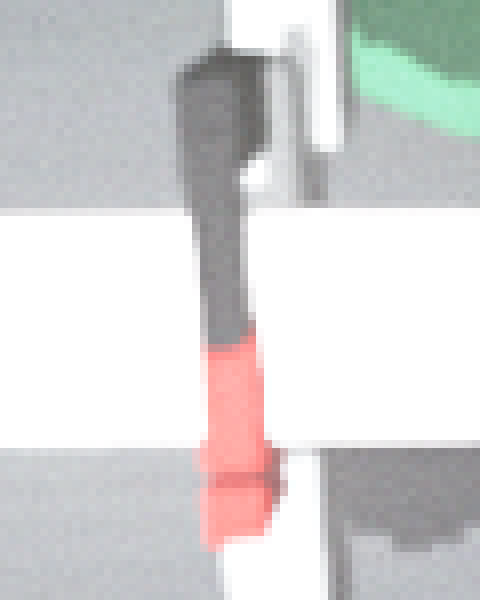

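arm_command([
  {"x":0,"y":0,"z":0,"wx":0,"wy":0,"wz":0,"jaw":118},
  {"x":0,"y":0,"z":0,"wx":0,"wy":0,"wz":0,"jaw":118},
  {"x":0,"y":0,"z":0,"wx":0,"wy":0,"wz":0,"jaw":118},
  {"x":0,"y":0,"z":0,"wx":0,"wy":0,"wz":0,"jaw":118},
  {"x":0,"y":0,"z":0,"wx":0,"wy":0,"wz":0,"jaw":118},
  {"x":0,"y":0,"z":0,"wx":0,"wy":0,"wz":0,"jaw":118},
  {"x":0,"y":0,"z":0,"wx":0,"wy":0,"wz":0,"jaw":118},
  {"x":0,"y":0,"z":0,"wx":0,"wy":0,"wz":0,"jaw":118},
  {"x":0,"y":0,"z":0,"wx":0,"wy":0,"wz":0,"jaw":118},
  {"x":0,"y":0,"z":0,"wx":0,"wy":0,"wz":0,"jaw":118},
  {"x":0,"y":0,"z":0,"wx":0,"wy":0,"wz":0,"jaw":118},
  {"x":0,"y":0,"z":0,"wx":0,"wy":0,"wz":0,"jaw":118},
])

```text
t: 13.9
ee_pos: [0.4672, -0.1669, 0.0803]
orientation: [-0.0, 1.0, -0.023, 0.004]
contact_force: [-0.4, 0.5, -1.4]
width: 0.0464
```

```bash
python3 - <<'E'
from h import *
im,c=snap('wrist','w7')
cv2.imwrite('pics/w7z.png',cv2.resize(im,(800,600),interpolation=cv2.INTER_CUBIC)[:,:,::-1])
E
```

```text
(no output)
```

View pics/w7z.png

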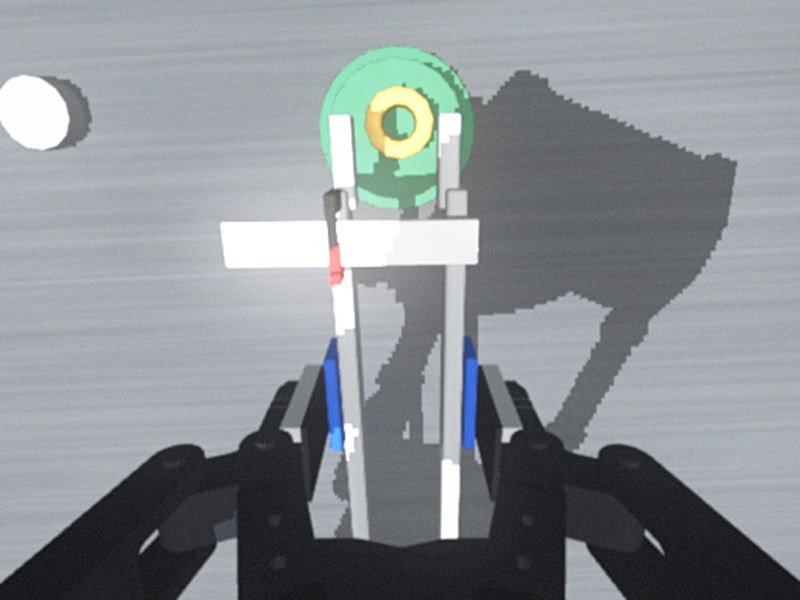

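The hold is steady: the pointer (334,247) is on the red mark (335,255), and the tips (341,118) and (450,118) sit either side of the collar at (399,122). I'm handing the job in.

```bash
python3 - <<'E'
from h import *
print(manip.job_done())
E
```

```text
the job is handed in; nothing more can be done
None
```

I handed the job in at about 14 s with the tweezers held over the collar at the marked gap. `job_done` gives no verdict, so the figures below are from my own last checks.

I gripped the tweezers across the blue pads, squeezed to an opening of about 46 mm (jaw 118) and lifted them off the cradle. I then carried them to the post and held them there for about 1.5 s before handing in.

- **Gap:** the pointer was about 0.2 to 0.6 mm from the mark, within the 2 mm limit. I measured this just after the lift, and later pictures looked the same.
- **Height:** the tips were about 21 mm above the top of the collar, from two camera views.
- **Position:** the middle of the tips was within about 1.5 mm of the collar's axis, with one tip about 15 mm to each side (leg centres).
- **Surroundings:** I saw no contact with the collar or post. The collar was upright and in place in the last pictures, and I never went near the other bench items.

**Disagreements:**
- Wrist and side cameras placed the collar up to 4 mm apart. I aimed between them, and the last wrist view agreed with that to about 1 mm.
- The tweezers' heading came out as +0.7° from the leg edge but -2.1° from the gauge bar. I trusted the bar, which matched earlier readings of about -2.7°.
- The arm crept up about 1 mm during the hold, which is well within the height limits.

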